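# Latch the tool case shut

### The arm

A 6-joint arm with a two-finger parallel gripper is mounted at the origin on the work surface. World frame = base frame: x ahead of the robot, y to its left, z up, the work surface at z = 0. Lengths are in mm, angles in rad, forces in N, time in s.
With the tool pointing down it reaches from about 325 to 875 mm from the base axis. Payload 4.4 kg.
Tool frame: the origin (TCP) lies on the centre line of the jaws, within the pads' length; the fingertips stand ahead of it and the grasp point (between the pads) lies 6 mm ahead of it (ctrl.tcp_to_tips is the z of the fingertips in the tool frame, in mm); z points along the fingers, y is the direction in which the jaws open and shut (so a half turn about z gives the same grasp; the last joint's range is limited). The gripper opens to 85 mm and grips with 20 to 120 N. Pads are 22 mm wide; open, the fingers measure 114 mm over their backs; the gripper's body (76 mm by 85 mm) begins 54 mm behind the grasp point. The pads swing forward as they close: fully open they stand 13 mm farther back than shut.
Start: joints at [-1.282, 0.207, 1.542, -0, 1.393, -0.15], TCP at [244.8, -520.289, 256.282] pointing down, gripper open.
Joint ranges: [-2.73, 2.73], [-0.86, 2.22], [0.23, 2.46], [-1.11, 4.25], [0.08, 2.63], [-2.82, 2.82]. Speed limits (rad/s): [2.79, 2.79, 3.14, 3.14, 3.14, 3.14].

### API

Orientations are given as a 3x3 rotation matrix whose columns are the frame's x, y, z axes.
In Python, from plant import ctrl, sensors, optics gives the robot as it stands. Calls block until the motion is done:
- ctrl.move_ptp(position, orientation): joint-space move of the TCP to a pose.
- ctrl.move_l(position, rot=None, vel=150, threshold=None): straight line of the TCP; rot=None keeps the orientation; vel is the mean speed in mm/s. With threshold (N) it stops when the force on the tool has changed by that much, and returns True; else False.
- ctrl.set_joints(angles): joint-space move.
- ctrl.gripper_to(opening, force=None): finger opening in mm; force is the grip in N (None keeps the last); returns when the fingers have stopped.
- ctrl.hold(seconds).
- ctrl.solve_ik(position, orientation): joint angles nearest the present ones, or None.
- sensors.read_state(): the state.
- optics.grab_frame(name): name is "side" or "top" or "wrist"; returns (picture, depth): 384x512x3 uint8, red, green, blue; 384x512 float32, mm along the optical axis (not along the pixel's ray), 0 where there is no reading.
- optics.camera_params(name): a dict with "mtx" (3x3 intrinsics, pixels), "R" (3x3) and "t" (3): a world point X has camera coordinates R X + t; the wrist camera has in their place "T_tool_cam" (4x4, takes a point from camera to tool coordinates, whose origin is the TCP and whose axes are the flange's). Camera axes: x right, y down, z forward; pixel columns grow to the right and rows downward; lengths in mm; the calibration is good to about 2 mm. The wrist camera is an equidistant fisheye: a pixel r from the principal point sees the ray r / f radians off the axis. A picture is of the moment at which its call begins: read the wrist's pose just before it. camera_params takes no time and is no camera call.
A pose or a line that the arm cannot do raises ctrl.MotionError and nothing moves.
- ctrl.finish_job(): hands the job in, once; it reports no verdict.
The state is a dict: "t": time; "q": joint angles; "qvel": joint speeds; "tau": joint torques, N m; "eef_pos": TCP position; "eef_rot": TCP orientation; "force": force on the tool from outside, world axes, zero at the start; "wrist_torque": the same for the moment, N m; "grip_width": finger opening in mm.
Only numpy, scipy, OpenCV 4.12 (cv2) and the standard library are available. Lean on these libraries where they do the work, as an engineer would, in place of code of your own. Each camera call takes 0.05 s, during which the arm holds its last target.

### The job

The blue tool case on the bench stands ajar: hook the steel loop of its draw latch over the yellow keeper hook on the far half, then press the red lever down flat, over center, and hold it pressed home on its rubber stop for a moment with a push of about 15 N (never over 25 N), so that the case stays shut when you let go. Do not wrench the loop, and leave the other things on the bench where they stand.

Things in the scene. Friction and masses are not known exactly. Their poses are not given: they have to be found in the camera images.
- case: Blue tool case on a fixed board, 144 mm thick (x), 260 long (y), top 158 above the bench. Origin: on the bench under the seam of its two halves, mid-length; z up. Seam at x=0. Near half (x<0) is fixed and carries the latch, far half the keeper, both at y=0 on black bosses 26 wide, 14 high; beside them the top is free. Carrying handle on the -y end.
- far_shell (a joint): Opening of the far half (rad), hinged along y 20 mm above the bench at the seam. Springs hold it ajar at about 0.057 (gap about 8 mm at the latch). 0 = halves touch. Rests at about 0.01 when latched; the latch then pulls the keeper with about 40 N.
- latch_lever (a joint): Lever angle (rad). 0: level along the case's -x from its pivot; it lands flat on a stiff rubber-tipped stop screw 41 mm from the pivot, set anywhere from 0 to 0.11, so feel for it. pi/2: upright. Larger: leaning to the keeper, at most 2.2. Friction holds it where left (0.02 N m). Loop hooked: loads up below 1.55, resists with 3 to 6 N at the grip, snaps flat by itself below about 0.25.
- lever_grip: Red grip of the lever, 26 mm wide (y), 7 thick. Origin: on the lever's pivot axis, which lies 15 mm to the case's -x of the seam, y=0, 182 mm above the bench. The grip runs from 18 to 60 mm along its own -x; its upper face (facing up when flat, to the keeper when upright) lies at its own z=+4 mm.
- lever_tip (a point): Middle of the free end of the red grip, on its upper face, 60 mm from the lever's pivot.
- latch_loop: Steel loop: two side arms (each 4 wide, 7 mm high, 40 mm over both, good to pinch across y from outside) along its own x, and an end bar. Origin: its pivot, which the lever carries 15 mm from the lever's pivot towards the grip and 1.5 mm under the lever's line; so it moves with the lever. It swings freely and falls by its weight.
- loop_bar (a point): Middle of the loop's end bar (5 mm diameter, along y), 50 mm from the loop's pivot. At the start it lies on or against the near side of the keeper hook.
- keeper_seat (a point): Seat of the bar's centre when drawn tight: 2.5 mm over the boss of the far half, at the hook's far face; axes as the case. The yellow hook, 24 mm wide, rises to 13 mm above the seat; its lip overhangs the seat to x=+4 mm. To hook, the bar passes over, goes down beyond x=+7 mm to the boss, and is drawn back under the lip.
- spray_can: Bystander: green spray can, 60 mm diameter, 170 mm high, upright; origin at the middle of its underside.
- screw_jar: Bystander: glass jar with orange cap, 68 mm diameter, 85 mm high, upright; origin at the middle of its underside.
- tape_measure: Bystander: yellow tape measure, 70 x 38 x 64 mm; origin at the middle of its underside.

How it is judged:
By the outcome, as a careful person would: the job done as asked, in the order asked, and still so for the second after the job is handed in, with the robot touching nothing.
It also fails if it takes over 58 s, if anything falls off the work surface, if the arm or the gripper's body presses on something with over 40 N, if the wrist force passes 120 N, or if a joint passes its speed limit or range.

## Working session

There is one attempt and no reset: what is moved stays moved. The work goes in short steps, each a Python script; the robot and the scene stay as the last script left them, time stands still between calls to the robot, and variables do not carry over. Pictures are saved under pics/ and viewed, and the job is handed in when it is done.

```bash
ls -la; mkdir -p pics; python3 - <<'E'
from plant import ctrl,sensors,optics
import cv2
s=sensors.read_state();print(s, ctrl.tcp_to_tips)
for n in("side","top","wrist"):
    p,d=optics.grab_frame(n);cv2.imwrite(f"pics/{n}0.png",p[:,:,::-1])
    print(n,optics.camera_params(n))
E
```

```text
total 12
drwxr-xr-x  3 agent agent 4096 Dec  6 09:40 .
drwxr-xr-x 23 root  root  4096 Dec  6 09:40 ..
drwxr-xr-x  2 agent agent 4096 Dec  6 09:40 pics
{'t': 0.0, 'q': array([-1.28150574e+00,  2.07431414e-01,  1.54299466e+00, -1.15538142e-05,
        1.39346779e+00, -1.50497204e-01]), 'qvel': array([ 0.00034928, -0.00125358, -0.00141746, -0.00172176,  0.00043022,
        0.00086541]), 'tau': array([-1.23666217e-03, -3.83035684e+01, -2.91594869e+01, -1.70610488e-04,
        1.05831900e-02, -1.17716294e-05]), 'eef_pos': array([ 244.58835317, -519.60224651,  255.09989642]), 'eef_rot': array([[ 9.04841270e-01,  4.25748553e-01, -6.67371725e-04],
       [ 4.25748945e-01, -9.04838652e-01,  2.20234255e-03],
       [ 3.33780423e-04, -2.27690324e-03, -9.99997352e-01]]), 'force': array([-0.12998049,  0.66900293, -0.50398961]), 'wrist_torque': array([-0.00964114, -0.02276411,  0.00867489]), 'grip_width': 85.1103149581833} 25.0
side {'mtx': array([[439.34360471,   0.        , 259.15276996],
       [  0.        , 439.34360471, 191.8252192 ],
       [  0.        ,   0.        ,   1.        ]]), 'R':
[... 404 characters left out ...]
493,  0.00841893],
       [-0.9846895 , -0.01221796, -0.17388876],
       [ 0.17397509, -0.00639116, -0.98472931]]), 't': array([  35.32074782,  636.5051301 , 1249.22128519])}
wrist {'mtx': array([[297.31863964,   0.        , 254.76627197],
       [  0.        , 297.31863964, 192.12308567],
       [  0.        ,   0.        ,   1.        ]]), 'T_tool_cam': array([[ 1.30237187e-03, -9.55536917e-01, -2.94868623e-01,
         7.57998270e+01],
       [ 9.99999006e-01,  1.08529842e-03,  8.99817249e-04,
        -7.81290047e-01],
       [-5.39788149e-04, -2.94869502e-01,  9.55537380e-01,
        -1.17139272e+02],
       [ 0.00000000e+00,  0.00000000e+00,  0.00000000e+00,
         1.00000000e+00]])}
```

View pics/top0.png

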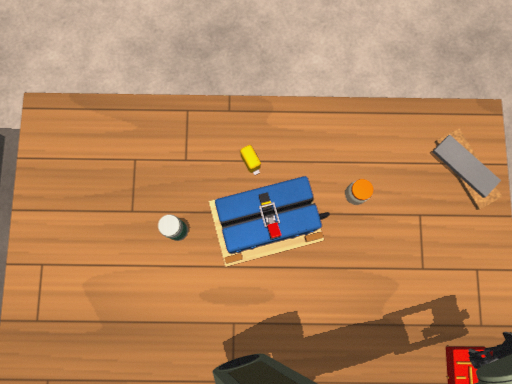

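View pics/side0.png

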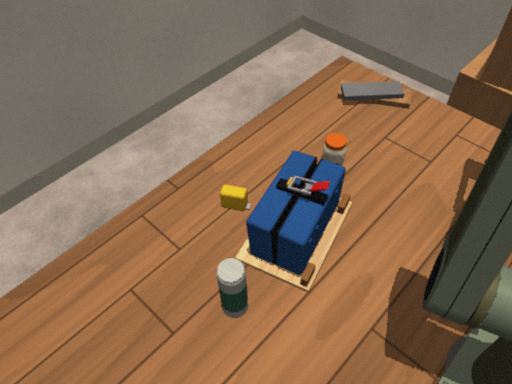

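The top view shows the case at about (268,222), with the red lever at (273,230) on the robot side, the yellow keeper near (264,198) and the handle on the right (-y). The can is at (172,227), the jar at (360,190) and the tape at (250,158).

```bash
cat > h.py <<'E'
import numpy as np,cv2
from plant import ctrl,sensors,optics
def cloud(n,d,eef=None):
    c=optics.camera_params(n);K=c["mtx"];v,u=np.mgrid[0:384,0:512]
    if n!="wrist":
        r=np.stack([(u-K[0,2])/K[0,0],(v-K[1,2])/K[1,1],np.ones_like(u,float)],-1)
        return (r*d[...,None]-c["t"])@c["R"]
    x=(u-K[0,2])/K[0,0];y=(v-K[1,2])/K[1,1];th=np.hypot(x,y)+1e-9
    r=np.stack([x/th*np.tan(th),y/th*np.tan(th),np.ones_like(x)],-1)
    P=r*d[...,None];T=c["T_tool_cam"];P=P@T[:3,:3].T+T[:3,3]
    return P@eef[1].T+eef[0]
def crop(p,u0,v0,u1,v1,k,f):
    cv2.imwrite(f,cv2.resize(p[v0:v1,u0:u1,::-1],None,fx=k,fy=k,interpolation=cv2.INTER_CUBIC))
E
python3 - <<'E'
from h import *
for n in("top","side"):
    p,d=optics.grab_frame(n);P=cloud(n,d)
    hsv=cv2.cvtColor(p,cv2.COLOR_RGB2HSV)
    m=(hsv[...,0]>105)&(hsv[...,0]<130)&(hsv[...,1]>130)&(P[...,2]>140)&(P[...,2]<170)&(d>0)
    print(n,m.sum(),np.median(P[m][:,2]))
    rect=cv2.minAreaRect(P[m][:,:2].astype(np.float32));print(rect)
    for nm,mm in(("red",((hsv[...,0]<6)|(hsv[...,0]>174))&(hsv[...,1]>150)),("yel",(hsv[...,0]>18)&(hsv[...,0]<33)&(hsv[...,1]>150))):
        mm=mm&(P[...,2]>160)&(d>0)&(np.linalg.norm(P[...,:2]-np.array(rect[0]),axis=-1)<130)
        q=P[mm];v,u=np.nonzero(mm)
        if len(q):print(nm,len(q),q.mean(0).round(1),q.min(0).round(),q.max(0).round(),u.mean(),v.mean())
    if n=="top":crop(p,200,140,340,280,4,"pics/t1.png")
    else:crop(p,230,130,370,280,4,"pics/s1.png")
    for nm,lo in (("oth",30),):
        mm=(P[...,2]>lo)&(d>0)&~(np.linalg.norm(P[...,:2]-np.array(rect[0]),axis=-1)<170)&(P[...,0]>350)
        k,l,st,ce=cv2.connectedComponentsWithStats(mm.astype(np.uint8))
        for i in range(1,k):
            if st[i,4]>30:q=P[l==i];print(st[i],np.median(q,0).round(),q[:,2].max().round())
E
```

```text
top 4018 155.99597926917238
((557.68359375, -10.125289916992188), (146.42974853515625, 257.3414306640625), 15.679356575012207)
red 144 [509.5 -21.6 205.9] [491. -37. 171.] [528.  -6. 220.] 273.7361111111111 229.88194444444446
yel 25 [582.7  -1.1 179.5] [577. -13. 165.] [589.   9. 188.] 265.2 202.48
[ 433  135   68   63 1622] [ 722. -607.   38.] 46.0
[241 145  18  20 216] [742.  44.  62.] 68.0
[347 179  27  25 505] [ 634. -274.   83.] 92.0
[159 215  28  26 552] [517. 240. 167.] 176.0
side 4007 157.02507631520086
((554.7537841796875, -6.4071197509765625), (146.0546112060547, 258.53057861328125), 15.556589126586914)
red 138 [509.3 -18.5 205.7] [490. -33. 164.] [543.  -1. 221.] 319.0217391304348 186.5
yel 31 [565.9  -4.2 179.2] [497. -26. 163.] [592.   9. 189.] 294.9032258064516 184.90322580645162
[   0    0   84   37 1550] [1997.  -45.   69.] 155.0
[493   8  19  46 424] [  516. -1132.    78.] 181.0
[341  81  64  17 895] [ 720. -603.   38.] 46.0
[323 133  24  29 568] [ 630. -265.   75.] 90.0
[220 184  23  20 303] [739.  52.  62.] 70.0
[ 217  258   31   55 1379] [507. 261. 149.] 175.0
```

```bash
sleep 1; ls pics
```

```text
s1.png
side0.png
t1.png
top0.png
wrist0.png
```

View pics/t1.png

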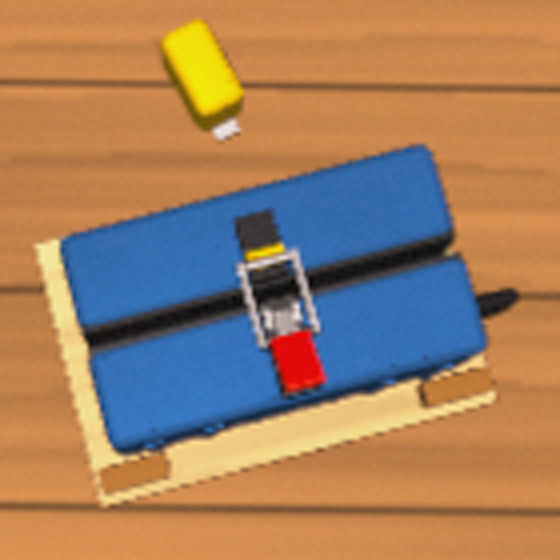

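View pics/s1.png

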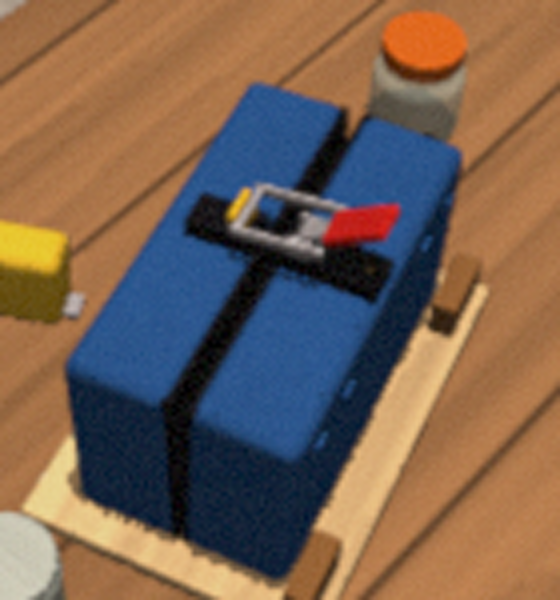

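The close-ups show the lever raised roughly 0.65 rad, with the loop bar just on the robot side of the yellow hook. The case x axis is about 15.6° from world x. Next I'll look from closer with the wrist camera.

```bash
cat >> h.py <<'E'
YAW=np.deg2rad(15.6)
def rot(tilt=0,yaw=None):
    # tool x = case +x at tilt 0, z down ; tilt>0: tool body leans to the keeper(+x), z points to -x
    y=YAW if yaw is None else yaw
    cx=np.array([np.cos(y),np.sin(y),0]);cz=np.array([0,0,1.]);cy=np.cross(cz,cx)
    z=-np.sin(tilt)*cx-np.cos(tilt)*cz; yy=-cy; x=np.cross(yy,z)
    return np.stack([x,yy,z],1)
def pose():
    s=sensors.read_state();return s["eef_pos"],s["eef_rot"]
E
python3 - <<'E'
from h import *
R=rot(0.0);c=np.array([555,-9.,0]);cx=R[:,0]
print(R, ctrl.solve_ik(c+[0,0,330],R))
ctrl.move_ptp(c+cx*8+[0,0,330],R)
ctrl.hold(0.3)
e=pose();p,d=optics.grab_frame("wrist");np.savez("w1.npz",p=p,d=d,pos=e[0],R=e[1])
cv2.imwrite("pics/w1.png",p[:,:,::-1]);print(sensors.read_state()["t"],e[0],sensors.read_state()["q"])
E
```

```text
[[ 0.96316257  0.26891982 -0.        ]
 [ 0.26891982 -0.96316257 -0.        ]
 [-0.         -0.         -1.        ]] [-1.72140761e-01  1.16338004e-01  1.49369334e+00 -4.44089210e-16
  1.53156131e+00  1.12638420e+00]
2.775 [562.68812407  -7.34218576 329.90704253] [-1.66663389e-01  1.33150713e-01  1.47511743e+00 -1.38780486e-05
  1.53344412e+00  1.13256717e+00]
```

View pics/w1.png

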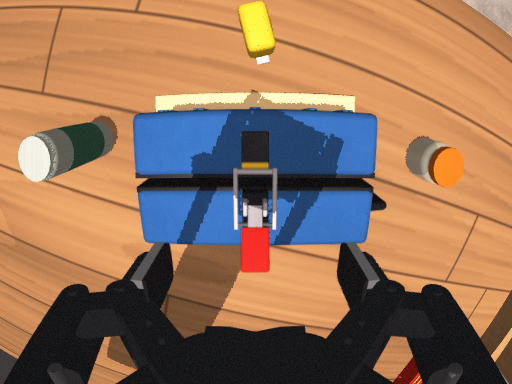

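The wrist view shows the case square to the tool: the red lever at (256,250), the loop arms at columns 237 and 274, the bar at row 172, and the yellow hook at (256,165) just beyond the bar. Now I'll put numbers on it.

```bash
python3 - <<'E'
from h import *
w=np.load("w1.npz");p,d=w["p"],w["d"];P=cloud("wrist",d,(w["pos"],w["R"]))
crop(p,180,90,330,290,3,"pics/w1c.png")
hsv=cv2.cvtColor(p,cv2.COLOR_RGB2HSV)
o=np.array([555,-9.,0])
blue=(hsv[...,0]>105)&(hsv[...,0]<130)&(hsv[...,1]>130)&(abs(P[...,2]-158)<12)
print("blue z",np.median(P[blue][:,2]),cv2.minAreaRect(P[blue][:,:2].astype(np.float32)))
B=rot()[:, :2]*[1,-1]
Q=np.dstack([(P-o)@np.array([rot()[:,0],-rot()[:,1],[0,0,1]]).T])
for k,s in(("near",Q[...,0]<-4),("far",Q[...,0]>4)):
    q=Q[blue&s];r=cv2.minAreaRect(q[:,:2].astype(np.float32));print(k,r,np.percentile(q,[1,50,99],axis=0).round(1).tolist())
for nm,mm in(("red",((hsv[...,0]<6)|(hsv[...,0]>174))&(hsv[...,1]>150)),("yel",(hsv[...,0]>18)&(hsv[...,0]<33)&(hsv[...,1]>150))):
    mm=mm&(P[...,2]>160)&(abs(Q[...,0])<100)&(abs(Q[...,1])<40)
    q=Q[mm];print(nm,mm.sum());print(np.percentile(q,[2,25,50,75,98],axis=0).round(1))
    if nm=="red":
        A=np.c_[q[:,0],np.ones(len(q))];print("slope",np.arctan(np.linalg.lstsq(A,q[:,2],rcond=None)[0][0]))
# columns along y=0 and the loop arms
for u in(237,238,256,274,275):
    print(u,[(v,*Q[v,u].round(0).astype(int).tolist()) for v in range(130,275,4)])
for v in (170,172,174,190,200):print(v,[(u,*Q[v,u].round(0).astype(int).tolist()) for u in range(228,286,3)])
E
```

```text
blue z 156.08754902950074 ((560.4007568359375, -7.740447998046875), (145.2003173828125, 255.64613342285156), 15.613593101501465)
near ((-35.35472869873047, -0.4065399169921875), (62.94700241088867, 255.60169982910156), 0.3030436038970947) [[-65.1, -123.9, 155.1], [-33.2, -13.5, 157.3], [-5.2, 123.9, 158.9]]
far ((45.64166259765625, 0.3883056640625), (254.41098022460938, 65.10991668701172), 89.97908782958984) [[14.1, -123.4, 148.5], [47.7, 0.4, 154.9], [76.7, 123.5, 157.7]]
red 1230
[[-6.120e+01 -1.190e+01  1.956e+02]
 [-5.340e+01 -6.400e+00  2.016e+02]
 [-4.500e+01 -1.000e-01  2.073e+02]
 [-3.660e+01  6.300e+00  2.130e+02]
 [-2.850e+01  1.260e+01  2.181e+02]]
slope 0.6415851307830377
yel 187
[[ 2.510e+01 -1.080e+01  1.820e+02]
 [ 2.660e+01 -5.400e+00  1.840e+02]
 [ 2.830e+01  3.000e-01  1.849e+02]
 [ 2.990e+01  6.300e+00  1.856e+02]
 [ 8.350e+01  1.160e+01  4.470e+02]]
237 [(130, 57, 18, 155), (134, 53, 18, 155), (138, 49, 18, 156), (142, 84, 0, 447), (146, 41, 18, 156), (150, 37, 18, 156), (154, 33, 18, 156), (158, 29, 18, 156), (162, 25, 18, 155), (166, 21, 18, 157), (170, 23, 16, 
[... 4984 characters left out ...]
, (246, -2, 9, 164), (249, -2, 6, 164), (252, -2, 3, 163), (255, -2, 0, 163), (258, -2, -3, 163), (261, -2, -6, 163), (264, -2, -9, 163), (267, -3, -12, 161), (270, -4, -15, 155), (273, 6, -16, 188), (276, 5, -19, 187), (279, -4, -25, 156), (282, -5, -28, 154), (285, -4, -31, 156)]
200 [(228, -14, 28, 158), (231, -15, 25, 157), (234, -4, 19, 189), (237, -4, 17, 188), (240, -14, 15, 158), (243, -8, 11, 177), (246, -8, 9, 175), (249, -9, 6, 172), (252, -10, 3, 172), (255, -9, 0, 172), (258, -9, -3, 172), (261, -10, -6, 172), (264, -8, -9, 177), (267, -10, -12, 171), (270, -14, -16, 157), (273, -3, -16, 191), (276, -4, -19, 189), (279, -14, -25, 158), (282, -14, -28, 157), (285, -14, -31, 158)]
```

```bash
sleep 2
```

```text
(no output)
```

View pics/w1c.png

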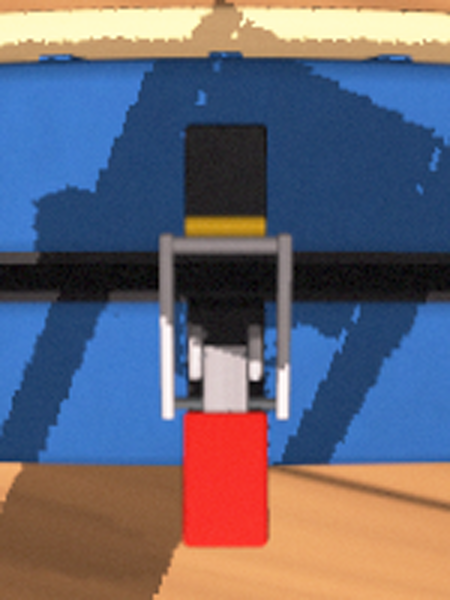

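Measured in the case frame, the lever is at about 0.60 rad and the bar at about (21.5, 182) on the hook's near ramp. The seat is near x=27 and the model fits to about 1 mm. The plan is to pinch the loop arms 30 mm from the loop pivot and lift. Then I'll swing the loop and lever along their linkage path to about 2.2 rad, lower the bar behind the hook and let go.

```bash
cat >> h.py <<'E'
O=np.array([555.5,-9.,0])
CX=rot()[:,0];CY=-rot()[:,1];CZ=np.array([0,0,1.])
def W(x,z,y=0): return O+x*CX+y*CY+z*CZ
def pivot(a):
    u=np.array([-np.cos(a),np.sin(a)]);n=np.array([np.sin(a),np.cos(a)])
    return np.array([-15,182.])+15*u-1.5*n
def bar(a,phi): return pivot(a)+50*np.array([np.cos(phi),np.sin(phi)])
def grasp(a,phi,s=30,g=12,back=0):
    c=pivot(a)+s*np.array([np.cos(phi),np.sin(phi)])
    R=rot(-phi);return W(*c)-(g+back)*R[:,2],R
def F():
    s=sensors.read_state();f=s["force"];return round(s["t"],2),np.round([f@CX,f@CY,f[2]],1).tolist()
def snap(n,f,box=None,k=3):
    e=pose();p,d=optics.grab_frame(n);P=cloud(n,d,e)
    if box:crop(p,*box,k,f)
    else:cv2.imwrite(f,p[:,:,::-1])
    Q=(P-O)@np.array([CX,CY,CZ]).T
    return p,d,Q
E
python3 - <<'E'
from h import *
q=np.array(sensors.read_state()["q"])
for a,ph in((.6,-.14),(.6,.1),(1.2,0),(1.7,-.02),(2.2,-.02),(2.2,-.42)):
    p,R=grasp(a,ph);print(a,ph,bar(a,ph).round(1),p.round(),ctrl.solve_ik(p,R))
p,R=grasp(.6,-.14,back=45);ctrl.move_ptp(p,R)
ctrl.gripper_to(60,force=20)
p,R=grasp(.6,-.14);print(F());hit=ctrl.move_l(p,R,vel=60,threshold=6);print(hit,F())
snap("wrist","pics/w2.png");snap("side","pics/s2.png",(230,100,370,250),4)
E
```

```text
0.6 -0.14 [ 21.3 182.3] [559.  -8. 197.] [-0.14010326  0.30939796  1.54693719 -0.05665269  1.41390386  1.17088113]
0.6 0.1 [ 21.5 194.2] [556.  -9. 204.] [-0.19555059  0.15893409  1.71345024  0.04870319  1.18031041  1.08643637]
1.2 0 [ 28.2 195.4] [563.  -7. 207.] [-1.65677624e-01  2.26549575e-01  1.62234039e+00 -4.44089210e-16
  1.29270268e+00  1.13284734e+00]
1.7 -0.02 [ 35.4 196.1] [571.  -5. 208.] [-0.15574611  0.25173191  1.58906876 -0.00857119  1.31899707  1.14498991]
2.2 -0.02 [ 42.6 194. ] [578.  -3. 206.] [-0.15058399  0.26779667  1.57339976 -0.00847487  1.31864373  1.15013026]
2.2 -0.42 [ 38.3 174.6] [579.  -2. 194.] [-0.08180872  0.52744161  1.29692418 -0.14330215  1.7124466   1.22490423]
(3.59, [0.1, -0.1, -0.2])
False (4.49, [-0.1, 0.5, 0.2])
```

```bash
sleep 3
```

```text
(no output)
```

View pics/w2.png

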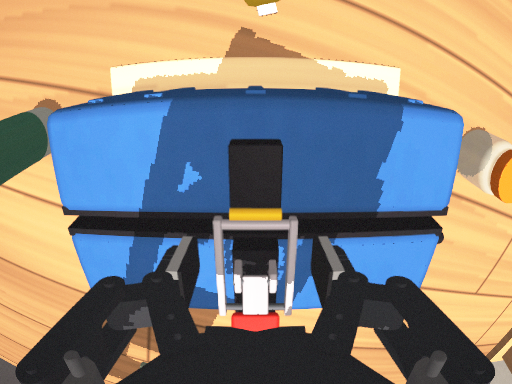

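View pics/s2.png

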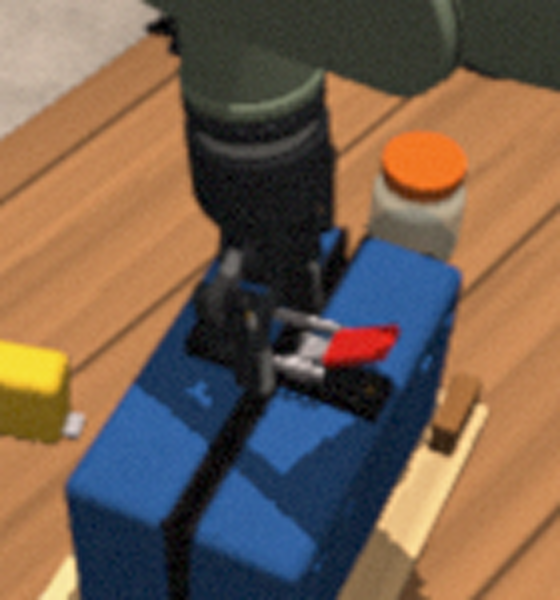

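The jaws at columns 185 and 325 straddle the loop, whose arms are at 218 and 293, evenly with no contact. Now I'll pinch and lift.

```bash
python3 - <<'E'
from h import *
ctrl.gripper_to(38,force=20);print(F(),sensors.read_state()["grip_width"])
for ph in (-.02,.1):
    p,R=grasp(.6,ph);h=ctrl.move_l(p,R,vel=30,threshold=10);print(ph,h,F())
    if h:break
p,d,Q=snap("wrist","pics/w3.png")
snap("side","pics/s3.png",(230,100,370,250),4)
E
```

```text
(4.9, [-0.7, -0.3, 0.6]) 39.45282482676452
-0.02 False (5.18, [2.2, -0.3, -3.3])
0.1 False (5.46, [2.0, -1.7, -3.5])
```

```bash
sleep 3
```

```text
(no output)
```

View pics/w3.png

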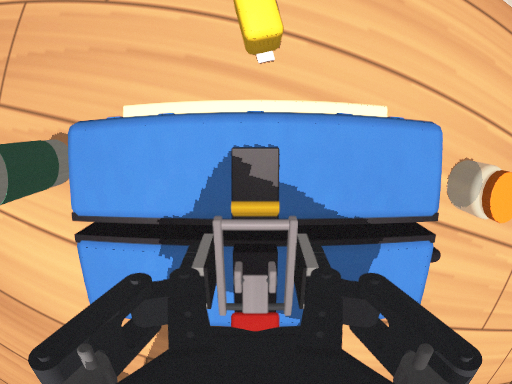

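View pics/s3.png

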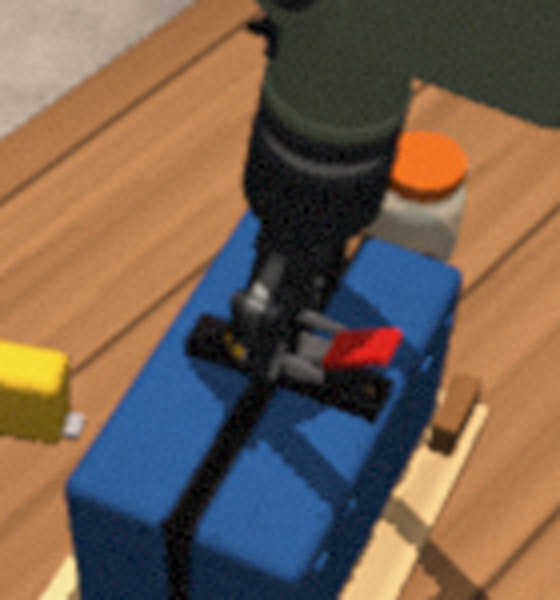

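The loop is gripped between the pads, with its bar at row 225, and lifted clear of the hook at row 208. Forces are about 4 N. Now the forward sweep with force limits.

```bash
python3 - <<'E'
from h import *
for a in np.linspace(.8,2.1,8):
    ph=np.arcsin((195.5-pivot(a)[1])/50)
    p,R=grasp(a,ph);h=ctrl.move_l(p,R,vel=30,threshold=10);print(round(a,2),round(ph,3),h,F())
    if h:break
p,d,Q=snap("wrist","pics/w4.png")
snap("side","pics/s4.png",(230,100,370,250),4)
for v in range(150,330,8):print(v,Q[v,218].round(0),Q[v,256].round(0))
E
```

```text
0.8 0.076 False (5.81, [-0.7, -2.2, 0.2])
0.99 0.036 False (6.06, [0.2, -2.4, -0.3])
1.17 0.005 False (6.31, [-0.4, -3.1, -0.8])
1.36 -0.017 False (6.56, [-1.3, -2.6, -1.3])
1.54 -0.029 False (6.81, [-1.2, -3.5, 0.4])
1.73 -0.031 False (7.06, [-0.8, -4.3, 0.6])
1.91 -0.023 False (7.31, [-0.2, -5.2, 0.1])
2.1 -0.004 False (7.56, [1.0, -4.1, -0.5])
150 [ 70.  22. 154.] [ 70.  -0. 155.]
158 [ 65.  22. 153.] [ 66.  -0. 155.]
166 [ 61.  22. 153.] [ 61.  -0. 155.]
174 [ 56.  22. 155.] [ 56.  -0. 154.]
182 [ 51.  22. 156.] [ 55.  -0. 168.]
190 [ 46.  23. 155.] [ 51.  -0. 169.]
198 [ 41.  23. 156.] [ 46.  -0. 169.]
206 [ 36.  23. 156.] [ 41.  -0. 170.]
214 [ 31.  23. 156.] [ 37.  -0. 170.]
222 [ 44.  18. 199.] [ 43.  -0. 196.]
230 [ 40.  18. 198.] [ 26.  -0. 169.]
238 [ 35.  18. 198.] [ 29.  -0. 185.]
246 [ 31.  18. 198.] [ 17.  -0. 170.]
254 [ 27.  18. 198.] [ -1.  -0. 149.]
262 [ 22.  19. 199.] [ -3.  -0. 156.]
270 [ 17.  19. 198.] [ -2.  -0. 167.]
278 [ 13.  19. 199.] [ -6.  -0. 171.]
286 [  7.  20. 198.] [-12.  -0. 170.]
294 [  3.  20. 199.] [-17.  -0. 172.]
302 [ -3.  20. 198.] [  7.  -0. 211.]
310 [-43.  27. 158.] [ 17.   0. 229.]
318 [-52.  27. 157.] [ 17.   0. 233.]
326 [ 33.  12. 256.] [-45.  -0. 172.]
```

```bash
sleep 4
```

```text
(no output)
```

View pics/w4.png

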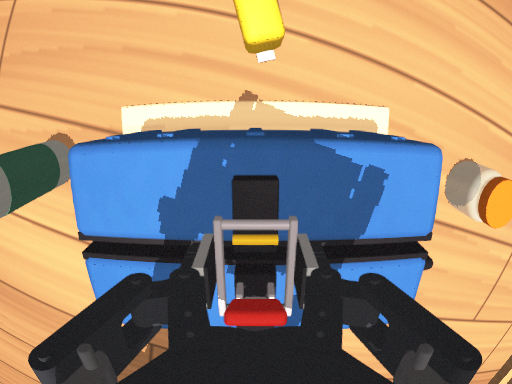

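View pics/s4.png

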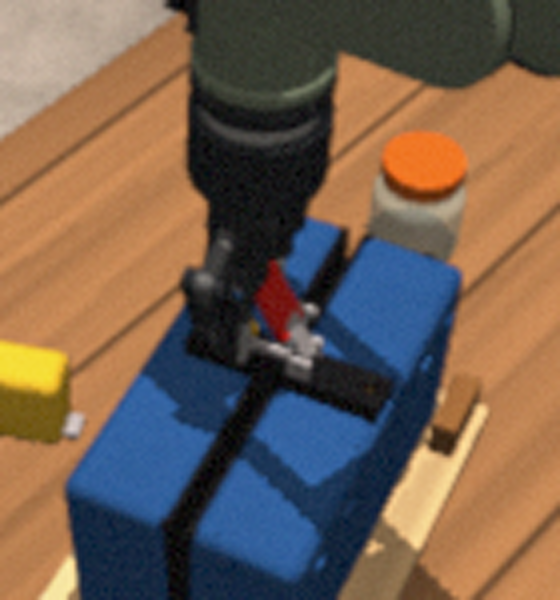

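The bar is at about (43, 194), well past the hook at x≈29, and the lever leans at about 2.1 rad. Now I'll lower the bar behind the hook.

```bash
python3 - <<'E'
from h import *
for a,ph in((2.15,-.1),(2.17,-.2),(2.17,-.3),(2.17,-.37),(2.17,-.41)):
    p,R=grasp(a,ph);p=p-0.5*CY;h=ctrl.move_l(p,R,vel=30,threshold=7);print(round(a,2),round(ph,3),bar(a,ph).round(1),h,F())
    if h:break
p,d,Q=snap("wrist","pics/w5.png")
snap("side","pics/s5.png",(230,100,370,250),4)
for v in range(150,330,8):print(v,Q[v,218].round(0),Q[v,256].round(0))
E
```

```text
2.15 -0.1 [ 41.7 190.4] False (7.93, [2.3, -2.4, -0.7])
2.17 -0.2 [ 41.2 185.3] False (8.2, [2.2, -2.1, -0.2])
2.17 -0.3 [ 40.  180.5] False (8.46, [1.3, -1.1, -0.9])
2.17 -0.37 [ 38.8 177.2] False (8.71, [0.7, -1.0, -0.7])
2.17 -0.41 [ 38.1 175.3] False (8.96, [0.6, -0.8, 0.7])
150 [ 66.  18. 154.] [ 66.  -0. 155.]
158 [ 61.  18. 155.] [ 61.  -0. 155.]
166 [ 57.  18. 155.] [ 57.  -0. 155.]
174 [ 52.  19. 154.] [ 56.  -0. 160.]
182 [ 47.  19. 156.] [ 56.  -0. 166.]
190 [ 42.  19. 156.] [ 54.  -0. 169.]
198 [ 36.  20. 154.] [ 49.  -0. 169.]
206 [ 31.  20. 156.] [ 44.  -0. 169.]
214 [ 26.  21. 157.] [ 38.  -0. 169.]
222 [ 40.  18. 177.] [ 39.  -0. 175.]
230 [ 37.  18. 178.] [ 28.  -0. 170.]
238 [ 34.  18. 181.] [ 24.  -0. 172.]
246 [ 29.  18. 182.] [ 30.  -0. 182.]
254 [ 25.  18. 184.] [ 28.  -0. 185.]
262 [ 21.  19. 186.] [ -2.  -0. 169.]
270 [ 18.  19. 188.] [ -6.  -0. 172.]
278 [ 12.  19. 189.] [-16.  -0. 171.]
286 [  8.  19. 192.] [-24.  -0. 172.]
294 [  3.  20. 194.] [ -9.  -0. 186.]
302 [ -3.  20. 196.] [ -3.  -0. 195.]
310 [-405.   74.   -1.] [  3.  -0. 203.]
318 [-442.   77.   -1.] [  7.  -0. 209.]
326 [ 52.  12. 234.] [ 11.  -0. 215.]
```

```bash
sleep 4
```

```text
(no output)
```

View pics/w5.png

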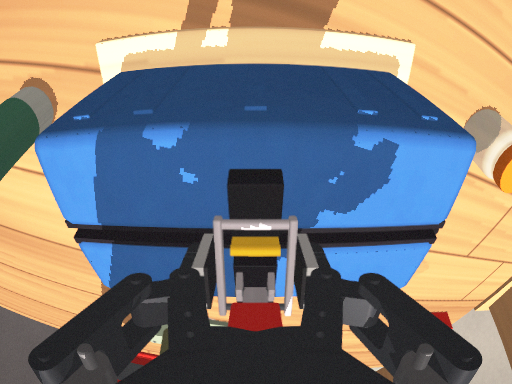

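The bar is down on the boss behind the hook, at row 222 beyond the yellow at row 246, with forces of about 1 N. While still holding the loop I'll draw it back under the lip, then release.

```bash
python3 - <<'E'
from h import *
for a in(2.0,1.85,1.72):
    ph=np.arcsin((174.8-pivot(a)[1])/50)
    p,R=grasp(a,ph);p=p-0.5*CY;h=ctrl.move_l(p,R,vel=30,threshold=7);print(round(a,2),round(ph,3),bar(a,ph).round(1),h,F())
    if h:break
ctrl.gripper_to(62);print(F())
p,R=pose();ctrl.move_l(p-80*R[:,2],vel=150);print(F())
p,d,Q=snap("wrist","pics/w6.png")
snap("side","pics/s6.png",(230,100,370,250),4)
for v in range(150,330,6):print(v,Q[v,256].round(0))
E
```

```text
2.0 -0.444 [ 35.  174.8] False (9.31, [0.1, 0.2, -0.4])
1.85 -0.456 [ 32.6 174.8] False (9.56, [0.7, 1.7, -1.3])
1.72 -0.461 [ 30.5 174.8] False (9.81, [1.0, 2.3, 0.4])
(10.16, [-0.2, 0.8, 1.2])
(10.84, [-0.9, 0.1, -0.7])
150 [ 53.  -1. 168.]
156 [ 49.  -1. 169.]
162 [ 44.  -1. 170.]
168 [ 38.  -1. 169.]
174 [ 33.  -1. 171.]
180 [ 31.  -1. 174.]
186 [ 25.  -1. 175.]
192 [ 29.  -1. 185.]
198 [ -2.  -1. 160.]
204 [ -3.  -1. 166.]
210 [ -5.  -1. 170.]
216 [-11.  -1. 172.]
222 [-19.  -1. 172.]
228 [-11.  -1. 185.]
234 [-11.  -1. 191.]
240 [-11.  -1. 197.]
246 [ -8.  -1. 205.]
252 [ -9.  -1. 210.]
258 [ -7.  -1. 216.]
264 [ -6.  -1. 222.]
270 [ -7.  -1. 227.]
276 [ -6.  -1. 232.]
282 [ -5.  -1. 238.]
288 [ -9.  -1. 240.]
294 [-501.   -4.   -3.]
300 [-530.   -4.   -0.]
306 [-570.   -4.   -1.]
312 [-611.   -4.   -1.]
318 [-657.   -4.   -1.]
324 [-710.   -5.   -1.]
```

```bash
sleep 4
```

```text
(no output)
```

View pics/w6.png

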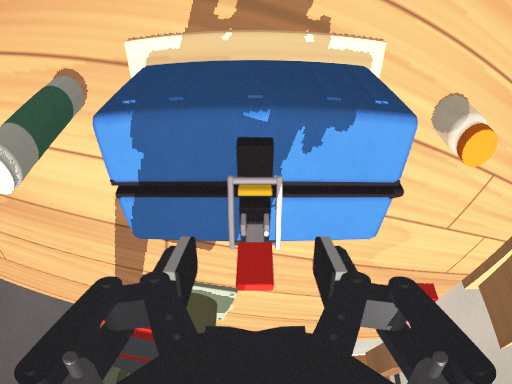

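View pics/s6.png

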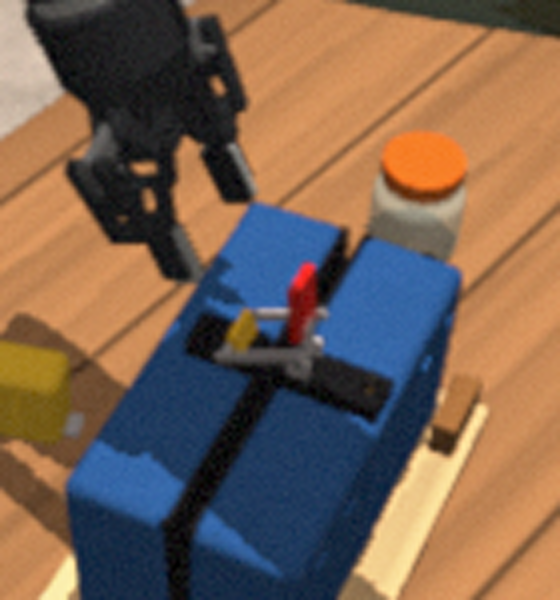

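The loop is hooked: the bar at row 180 is beyond and under the yellow lip at row 190, and the lever stands at about 1.7 rad. Next I'll close the fingers and swing the lever down from the keeper side.

```bash
cat >> h.py <<'E'
def push(a,r=54,lift=0):  # vertical tool, leading (-x) corner of fingertips on the face at radius r
    u=np.array([-np.cos(a),np.sin(a)]);n=np.array([np.sin(a),np.cos(a)])
    c=np.array([-15,182.])+r*u+4*n
    return W(c[0]+11,c[1]+lift+25)
E
python3 - <<'E'
from h import *
R=rot(0)
ctrl.gripper_to(0,force=20);print(sensors.read_state()["grip_width"])
p=push(1.6);ctrl.move_ptp(p+25*CX+np.array([0,0,20]),R);ctrl.move_l(p+20*CX,R,vel=100);ctrl.hold(.2);print(F())
for a in(1.55,1.4,1.25):
    h=ctrl.move_l(push(a),R,vel=40,threshold=15);print(a,h,F())
    if h:break
snap("wrist","pics/w7.png");snap("side","pics/s7.png",(230,100,370,250),4)
E
```

```text
0.0327022032301795
(12.62, [0.3, -0.6, 0.2])
1.55 False (13.34, [-0.0, 1.2, 0.6])
1.4 False (13.69, [1.9, 0.3, 0.0])
1.25 False (14.04, [2.1, -0.6, 0.7])
```

```bash
sleep 4
```

```text
(no output)
```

View pics/w7.png

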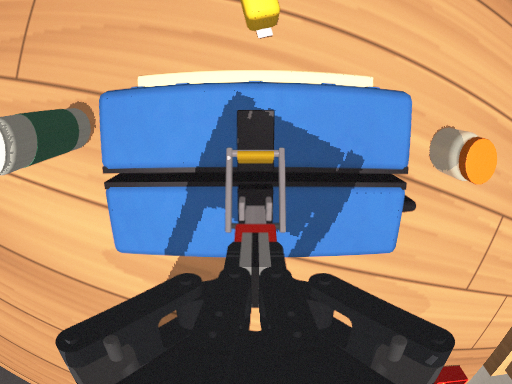

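View pics/s7.png

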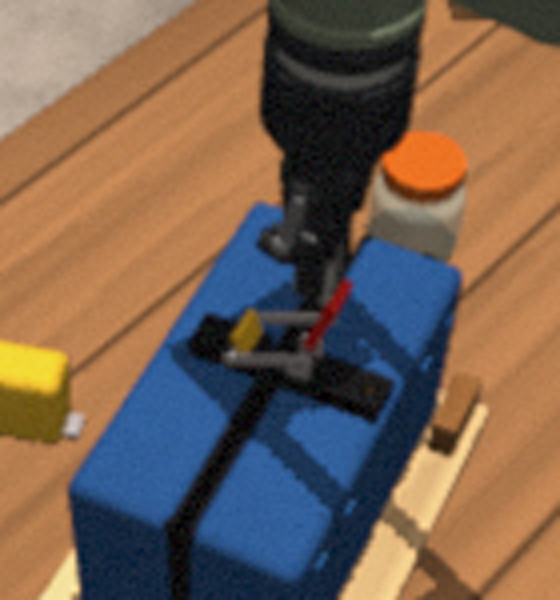

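The lever is moving down under the fingertips at about 2 N. The bar sits behind the lip at row 153, with the yellow at row 157, and the shell is starting to draw in. Continuing.

```bash
python3 - <<'E'
from h import *
R=rot(0)
for a in(1.1,.95,.8,.65,.5,.4,.32,.27,.23):
    h=ctrl.move_l(push(a),R,vel=35,threshold=12);print(a,h,F())
    if h:break
snap("wrist","pics/w8.png");snap("side","pics/s8.png",(230,100,370,250),4)
E
```

```text
1.1 False (14.53, [1.5, 0.0, 2.4])
0.95 False (14.91, [-0.1, -0.3, 2.5])
0.8 False (15.29, [0.3, -0.6, 2.8])
0.65 False (15.68, [1.2, -1.7, 1.8])
0.5 False (16.06, [0.5, -0.6, 0.8])
0.4 False (16.37, [-0.8, -0.3, 0.4])
0.32 False (16.64, [-0.2, -0.7, 0.6])
0.27 False (16.89, [0.7, 0.0, 0.3])
0.23 False (17.14, [0.0, 0.5, 0.4])
```

```bash
sleep 5
```

```text
(no output)
```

View pics/w8.png

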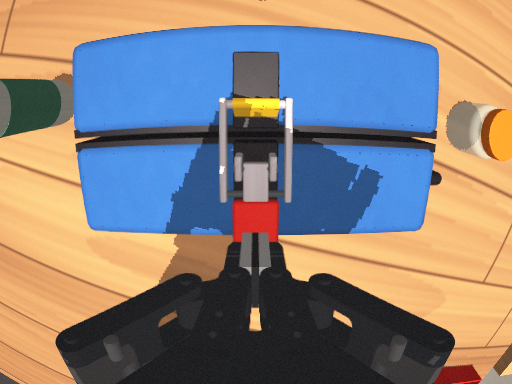

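View pics/s8.png

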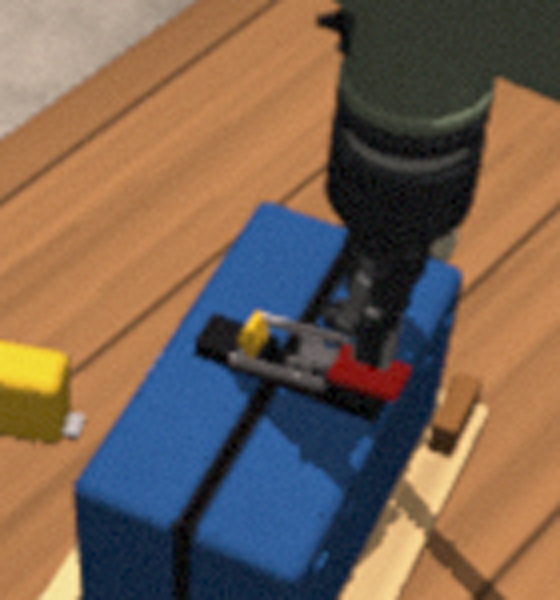

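The gap has closed and the lever has snapped down, with the bar captured under the yellow lip at (256,105). Now I'll press it home.

```bash
python3 - <<'E'
from h import *
R=rot(0)
x=-15-43
ctrl.move_l(W(x,196+25),R,vel=40);ctrl.hold(.4)
f0=sensors.read_state()["force"][2];print("f0",f0)
h=ctrl.move_l(W(x,180+25),R,vel=8,threshold=9);z=pose()[0][2];print(h,z-25,F())
ctrl.hold(.3);print(F(),pose()[0][2]-25)
zc=pose()[0][2]
for i in range(30):
    f=np.mean([(ctrl.hold(.04),sensors.read_state()["force"][2])[1] for _ in range(4)])-f0
    print(round(f,1),round(zc-25,2),end=" | ")
    if f>=14.2 and f<17: break
    zc+= 0.15 if f>=17 else (-0.3 if f<9 else -0.12)
    ctrl.move_l([*W(x,0)[:2],zc],R,vel=5)
fs=[]
for i in range(30):
    ctrl.hold(.05);fs.append(sensors.read_state()["force"][2]-f0)
print("\nhold",np.round([min(fs),np.mean(fs),max(fs)],1),pose()[0][2]-25,F())
E
```

```text
f0 -0.3855427727308015
True 188.44329430304214 (19.02, [-0.0, 0.5, 4.9])
(19.32, [0.7, -0.4, 5.3]) 188.41712301991927
6.1 188.42 | 5.9 188.12 | 6.8 187.82 | 8.2 187.52 | 9.8 187.22 | 9.7 187.1 | 10.8 186.98 | 11.0 186.86 | 11.0 186.74 | 12.1 186.62 | 12.6 186.5 | 12.8 186.38 | 13.4 186.26 | 14.1 186.14 | 14.4 186.02 | 
hold [13.4 14.6 15.4] 188.13788017674622 (26.93, [-5.0, 2.1, 14.4])
```

Held 1.5 s at about 14.6 N (max 15.4), with only 0.3 mm of give, so the lever is on the stop. Now I'll back off and check.

```bash
python3 - <<'E'
from h import *
R=rot(0)
p=pose()[0]
ctrl.move_l(p+np.array([0,0,10]),R,vel=30)
ctrl.move_l(W(8,330),R,vel=150);ctrl.hold(.3);print(F())
p,d,Q=snap("wrist","pics/w9.png")
snap("top","pics/t9.png",(150,120,400,290),3);snap("side","pics/s9.png",(200,120,370,320),3)
print([(v,*Q[v,256].round(0).astype(int).tolist()) for v in range(130,275,4)])
E
```

```text
(28.76, [-0.4, -0.1, 0.1])
[(130, 57, 0, 158), (134, 53, 0, 157), (138, 50, 0, 165), (142, 47, 0, 171), (146, 43, 0, 171), (150, 39, 0, 171), (154, 35, 0, 171), (158, 32, 0, 171), (162, 28, 0, 172), (166, 24, 0, 172), (170, 21, 0, 177), (174, 20, 0, 187), (178, 13, 0, 175), (182, 8, 0, 172), (186, -2, -1, 151), (190, -3, 0, 162), (194, -3, 0, 172), (198, -7, 0, 173), (202, -12, 0, 171), (206, -12, 0, 182), (210, -15, 0, 184), (214, -19, 0, 185), (218, -23, 0, 185), (222, -28, 0, 184), (226, -32, 0, 184), (230, -35, 0, 186), (234, 19, 0, 310), (238, 19, 0, 315), (242, 19, 0, 319), (246, 19, 0, 324), (250, 19, 0, 327), (254, 19, 0, 332), (258, 18, 0, 334), (262, 19, 0, 339), (266, 19, 0, 342), (270, 17, 0, 342), (274, 15, 0, 342)]
```

```bash
sleep 4
```

```text
(no output)
```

View pics/w9.png

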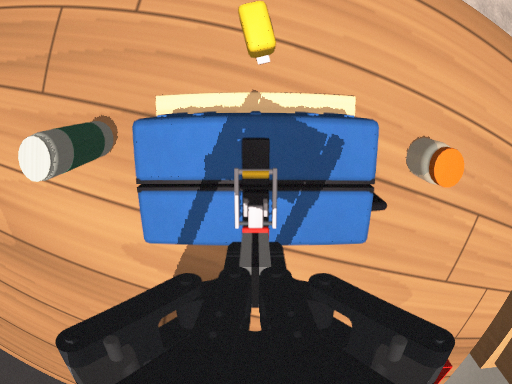

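View pics/s9.png

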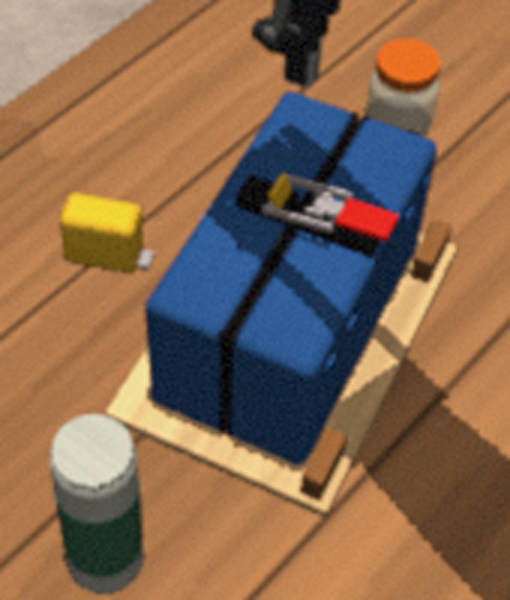

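The case is shut, the lever lies flat with the robot clear, the bar is behind the hook (row 170 vs 174), and the can, jar and tape are in the same pixels as before. Handing in.

```bash
python3 -c "
from plant import ctrl,sensors
ctrl.finish_job();print(sensors.read_state()['t'])"
```

```text
the job is handed in; nothing more can be done
the job is handed in; nothing more can be done
```

The case is latched shut, and I handed the job in at about 29 s of the 58 s allowed.

- **Hooking:** I pinched the loop's side arms with 20 N and lifted the bar clear of the hook. I swung loop and lever to about 2.17 rad, lowered the bar onto the boss behind the hook and drew it back under the lip. Force readings at each step stayed below about 6 N.
- **Closing the lever:** I swung it down with closed fingertips, at about 3 N, until it snapped flat.
- **Pressing home:** I held it on its stop for 1.5 s at a mean downward push of 14.6 N (13.4 to 15.4 N). There was also about 5 N of sideways force on the tool, so roughly 15 to 16 N in total.

**Last checks, with the robot clear:**
- The gap is closed and the lever lies flat; its face was at about 188 mm under the push, which puts the stop at roughly 0.05 rad.
- The bar sits behind the yellow hook.
- The can, jar and tape measure are where they were.
- The tool force reads about zero.

No check failed. The three cameras' estimates of the case position differed by up to about 6 mm in x, so I used the wrist camera's.

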